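# Put the socket away in the tool chest and shut its stayed lid

## Task

Put the loose socket away in the chest: lift the lid by its tab until the folding stay snaps past straight and locks, without hauling the lid against the taut stay, then stand the socket upright in the empty bay. Next push the stay's knuckle back to break the joint, without forcing it, then take the tab and lower the lid gently until it is fully shut, never letting it drop. Leave the other things on the bench where they are.

Things in the scene. Friction and masses are not known exactly. Their poses are not given: they have to be found in the camera images.
- chest: Grey sheet-steel socket chest on the bench, it does not shift; lid shut at the start. Body shell 210 (x) x 320 (y) x 105 mm high, walls 4 mm; the lid shell on it is 20 mm deep (125 mm in all when shut). Origin: centre of its underside. x points from the front (lift tab, robot's side) to the back (hinge), y to the left seen from the robot, z up.
- chest_hinge (a point): Middle of the lid's hinge line: chest x +105, y 0, z +105 mm (back upper edge of the body shell). The hinge line runs along the chest's y; axes as the chest's.
- lid (a joint): Lid angle, rad: 0 shut, grows as the front edge rises. The stay comes taut somewhere from 1.27 to 1.43, different in each chest as its foot sits in a slotted hole. Lid 0.6 to 0.8 kg; the stiff hinge (0.34 N m of friction) holds it near the top, with the stay just broken, but below about 1.1 it may fall. Lifting takes 5 N at the tab from shut, 2 N near the top.
- lid_tab (a point): Grip point in the black lift tab on the middle of the lid's front edge. The tab is 26 mm wide (along chest y), 12 mm thick, and stands 34 mm off the lid's front, this point 19 mm off it: 229 mm from the hinge line along the lid and 10 mm above the hinge line when shut. It turns with the lid; pinched across its 26 mm width from above, it can turn between the pads.
- stay_knee (a joint): Opening of the folding stay's knuckle joint, rad: about 0 folded (lid shut), 2.70 straight, 2.87 locked against its stop past straight, held by a spring (0.07 N m). It snaps over only when the lid is lifted until the stay is taut; a pull of over 5 N at the tab keeps it dead straight until eased. Broken too little it springs back to locked; below 2.4 it stays broken.
- stay_knuckle (a point): Centre of the stay's knuckle, a steel barrel 22 mm across, 14 mm long, joining two 13 mm wide strips (117 mm to the chest, 108 mm to the lid), at chest y -140, inside the right wall. Locked: 65 to 74 mm above the rim, 97 to 112 mm in front of the hinge. It breaks when pushed back (+x) and down at 45 deg, square to the strips, with 1 to 3 N; carry it 30 to 45 mm from its locked place.
- chest_bay (a point): Centre of the floor of the empty bay in the chest's insert, front left: 114 mm (x) by 118 mm (y), floor 45 mm above the bench and 60 mm below the rim; 22 mm high walls to the other sockets, the case walls on the other two sides. Axes as the chest's.
- socket_mid (a point): Centre, half-way up, of the loose steel impact socket standing on the bench to the left of the chest: 38 mm across (33 mm over the top 20 mm), 58 mm tall, about 0.28 kg; z up along its axis.
- manifold: Bystander: dark steel hydraulic block 140 x 90 x 75 mm with brass and steel plugs on top, right of the chest. Origin: centre of its underside.
- mallet: Bystander: mallet with white head and wooden handle, 240 mm long, lying left of the chest. Origin: under its middle.
- screwdriver: Bystander: screwdriver with blue handle lying behind left of the chest. Origin: under its middle.
- lid_rivet (a point): Where the stay's upper strip is riveted to the lid: 140 mm from the hinge line along the lid, 10 mm above it when shut, chest y -140; 108 mm from the knuckle. Its thin bracket gives when the lid is hauled against the taut stay or forced down on the locked stay: 1 mm at 6 N at the tab; at 12 to 13 N (2.7 mm) it is bent for good.
There are look-alikes about, which are no part of the job. What is meant by the part that bears socket_mid is not orange, and is the larger of those in its own colour.

How it is judged:
By the outcome, as a careful person would: the job done as asked, in the order asked, and still so for the second after the job is handed in, with the robot touching nothing.
It also fails if it takes over 72 s, if anything falls off the work surface, if the arm or the gripper's body presses on something with over 40 N, if the wrist force passes 120 N, or if a joint passes its speed limit or range.

## Robot

A 6-joint arm with a two-finger parallel gripper is mounted at the origin on the work surface. World frame = base frame: x ahead of the robot, y to its left, z up, the work surface at z = 0. Lengths are in m, angles in rad, forces in N, time in s.
With the tool pointing down it reaches from about 0.375 to 0.9 m from the base axis. Payload 3.1 kg.
Tool frame: the origin (TCP) lies on the centre line of the jaws, within the pads' length; the fingertips stand 8 mm ahead of it and the grasp point (between the pads) lies 11 mm behind it; z points along the fingers, y is the line along which they close (so a half turn about z gives the same grasp; the last joint's range is limited). The gripper opens to 87 mm and grips with 3 to 60 N. Pads are 19 mm wide; open, the fingers measure 117 mm over their backs; the gripper's body (75 mm by 190 mm) begins 51 mm behind the grasp point.
Start: joints at [-1.51, 0.527, 1.433, -0, 1.181, -0.178], TCP at [0.148, -0.607, 0.202] pointing down, gripper open.
Joint ranges: [-3.08, 3.08], [-0.75, 2.2], [0.22, 2.44], [-1.43, 4.57], [0, 2.65], [-2.85, 2.85]. Speed limits (rad/s): [2.79, 2.79, 3.14, 3.14, 3.14, 3.14].

## Interface

Orientations are given as a unit quaternion [x, y, z, w].
In Python, from rig import robot gives the robot as it stands. The module is installed in compiled form; this text tells all that it offers.
- The arm moves only by the tool send_rows, never from a script. Its argument "increments" is one flat list of numbers, 7 for each row, row after row: the turn, a rotation vector about the world's x, y, z in rad, then the shift along the world's x, y, z in cm, then the opening, from 0 (shut) to 1 (fully open). A call has 1 to 20 rows; each row shifts and turns the commanded pose from where the row before left it; what a row does not reach is not made up. A row lasts 1/12 s, in which the tool goes at most 41.7 mm and 7.16 degrees, less where a joint would pass 70% of its speed; a pose out of reach is approached as far as the arm can. A call is refused whole if a number of a shift passes 4.17 or a number of a turn 0.125, either way. A call with a gripper value outside its range is refused whole. The fingers move at their own pace and stop on an object; "newtons" is the grip in N (left out, the last holds). Time passes only in rows, so rows that do not move let the fingers close. It gives the time, the measured TCP pose, the force, the opening and the grip force at its end, in the units of the state.
- robot.get_obs(): the state, without advancing time (a new reading comes with each control period).
- robot.camera(name): name is "scene" or "top" or "wrist"; returns a dict with "image" (420x560x3 uint8, red, green, blue), "range_z" (420x560 float32, m along the optical axis (not along the pixel's ray), 0 where there is no reading), "fx", "fy", "cx", "cy" (pixels), "R" (3x3) and "t" (3): a world point X has camera coordinates R X + t. Camera axes: x right, y down, z forward; pixel columns grow to the right and rows downward; lengths in m; the calibration is good to about 2 mm. A picture is of the moment at which its call begins.
- robot.hand_in(): hands the job in; it is judged then, once.
The state is a dict: "time": time; "q": joint angles; "joint_velocities": joint speeds; "joint_torque": joint torques, N m; "position": TCP position; "tool_rot": TCP orientation; "ft_force": force on the tool from outside, world axes, zero at the start; "moment": the same for the moment, N m; "grip_width": finger opening in m; "grip_force": force on a finger pad.
Only numpy, scipy, OpenCV 4.12 (cv2) and the standard library are available. Lean on these libraries where they do the work, as an engineer would, in place of code of your own. Each camera call takes 0.05 s, during which the arm holds its last target. There are 200 camera calls.

## Working session

There is one attempt and no reset: what is moved stays moved. The work goes in short steps, Python scripts to look and compute and a tool call to move; the robot and the scene stay as the last step left them, time stands still between calls to the robot, and variables do not carry over. Pictures are saved under pics/ and viewed, at most 10 in all, crops included, and the job is handed in when it is done.

Besides the shell and the picture viewer there is one more tool, called after "Emit:" as name(argument=value, ...) on one line, values as JSON. send_rows: Moves the arm, as the interface text tells. Its arguments: {"type":"object","properties":{"increments":{"type":"array"},"newtons":{"type":"number"}},"required":["increments"]}

```bash
mkdir -p pics; cat > h.py <<'E'
import numpy as np, cv2
from rig import robot
def cap(n):
    c=robot.camera(n); np.savez(f'{n}.npz',**c); return c
def ld(n): return dict(np.load(f'{n}.npz'))
def world(c):
    z=c['range_z']; v,u=np.mgrid[:z.shape[0],:z.shape[1]]
    P=np.stack([(u-c['cx'])/c['fx']*z,(v-c['cy'])/c['fy']*z,z],-1)
    W=(P-c['t'])@c['R']; W[z==0]=np.nan; return W
def save(c,n): cv2.imwrite(f'pics/{n}.png',c['image'][...,::-1])
E
python3 - <<'E'
from h import *
a=cap('scene');b=cap('top')
im=np.hstack([a['image'],b['image']])
save(a,'s0');save(b,'t0')
for c in(a,b):print(-c['R'].T@c['t'],c['fx'])
o=robot.get_obs();print(o)
E
```

```text
[1.69140688 0.14874546 0.92938726] 532.4319483756648
[0.34853763 0.0148357  1.65259331] 544.0104351452937
{'time': 0.1, 'q': array([-1.51048180e+00,  5.28388492e-01,  1.43375151e+00,  1.02992115e-05,
        1.18142368e+00, -1.78491247e-01]), 'joint_velocities': array([-1.28845079e-03, -2.90899365e-03, -1.64760986e-03,  3.02990098e-05,
        9.17694386e-04, -9.58203319e-04]), 'joint_torque': array([ 6.50618904e-05, -4.40983415e+01, -1.77151448e+01,  6.33993326e-02,
        5.33843448e-02, -4.99367366e-05]), 'position': array([ 0.14783356, -0.60655059,  0.20136735]), 'tool_rot': array([ 9.92879692e-01,  1.19117365e-01,  6.29523371e-05, -9.83511276e-04]), 'ft_force': array([-1.18162337,  0.33942355, -0.89769867]), 'moment': array([-0.03643464,  0.00134516, -0.01174483]), 'grip_force': 0.0, 'grip_width': 0.08689318531470462}
```

View pics/s0.png

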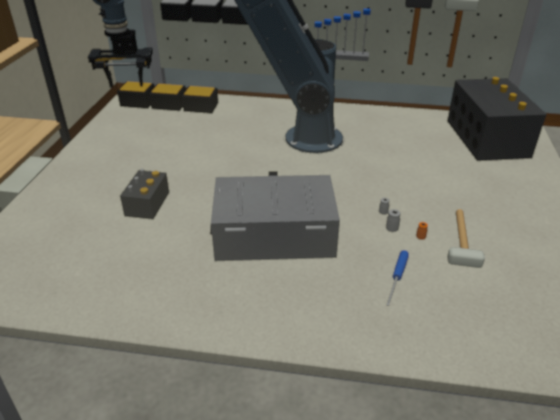

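View pics/t0.png

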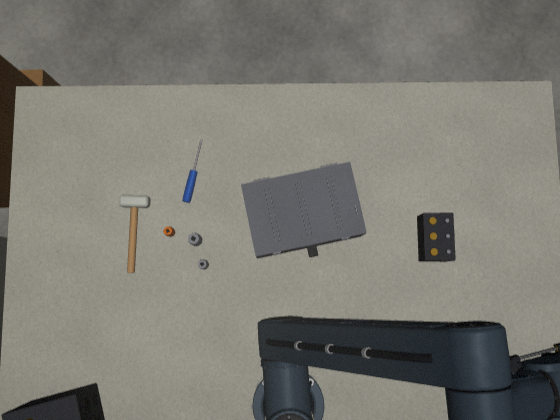

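The scene view shows the chest at (275,215). In the top view the tab is at (313,251). Socket candidates in the top view are large grey (195,239), small grey (203,264) and orange (168,231). By the description it is the large grey one.

```bash
python3 - <<'E'
from h import *
c=ld('top');W=world(c)
v,u=np.mgrid[:420,:560]
m=(abs(W[...,2]-.125)<.008)&(u>230)&(u<380)&(v>150)&(v<270)
r=cv2.minAreaRect((W[m][:,:2]*1000).astype(np.float32));print(r,np.median(W[m][:,2]));B=cv2.boxPoints(r);print(B)
m=(u>303)&(u<322)&(v>244)&(v<260)
for y in range(242,260,2):print(y,[f'{W[y,x,0]:.3f},{W[y,x,1]:.3f},{W[y,x,2]:.3f}' for x in(306,310,314,318)])
for (x,y) in((195,239),(203,264),(168,231)):
    w=W[y-10:y+11,x-10:x+11];k=w[...,2]>.015;p=w[k];t=p[p[:,2]>p[:,2].max()-.006]
    print(x,y,p[:,2].max(),len(p),cv2.minEnclosingCircle((t[:,:2]*1000).astype(np.float32)),t.mean(0))
s=ld('scene');S=world(s)
for (x,y) in((393,220),(384,206),(422,230)):
    w=S[y-14:y+15,x-10:x+11].reshape(-1,3);p=w[w[:,2]>.012];t=p[p[:,2]>p[:,2].max()-.006];print(x,y,p[:,2].max(),t.mean(0),np.ptp(p,0))
cv2.imwrite('pics/c0.png',cv2.resize(np.hstack([c['image'][215:285,150:220],s['image'][185:255,365:435]])[...,::-1],None,fx=5,fy=5))
E
```

```text
((545.659912109375, -51.73728942871094), (244.62081909179688, 321.1142883300781), 11.340800285339355) 0.12542087593728246
[[ 394.16498   81.63329]
 [ 457.31024 -233.21118]
 [ 697.15485 -185.10788]
 [ 634.0096   129.7366 ]]
242 ['nan,nan,nan', '0.464,-0.066,0.124', '0.464,-0.078,0.120', '0.463,-0.088,0.128']
244 ['0.459,-0.055,0.124', '0.458,-0.066,0.130', '0.458,-0.077,0.124', '0.464,-0.094,0.042']
246 ['0.453,-0.055,0.124', '0.453,-0.066,0.127', '0.453,-0.078,0.120', '0.461,-0.097,0.004']
248 ['0.455,-0.060,0.003', '0.447,-0.066,0.120', '0.447,-0.077,0.120', '0.454,-0.096,0.006']
250 ['0.449,-0.060,0.000', '0.442,-0.066,0.119', '0.441,-0.077,0.123', '0.449,-0.097,-0.003']
252 ['0.443,-0.060,0.005', '0.436,-0.066,0.118', '0.436,-0.077,0.125', '0.443,-0.096,0.003']
254 ['0.437,-0.060,-0.001', '0.430,-0.065,0.130', '0.430,-0.077,0.125', '0.437,-0.096,0.003']
256 ['0.431,-0.060,-0.004', '0.425,-0.066,0.120', '0.431,-0.084,0.001', '0.431,-0.096,-0.002']
258 ['0.425,-0.060,-0.002', '0.425,-0.072,0.001', '0.425,-0.084,-0.002', '0.425,-0.096,-0.001']
195 239 0.06681543298241577 139 ((484.40679931640625, 273.05126953125), 15.806229591369629) [0.48628674 0.27332874 0.06247406]
203 264 0.051791493661363604 81 ((410.16632080078125, 247.79380798339844), 11.841470718383789) [0.41052332 0.24808596 0.04839198]
168 231 0.0548633770153186 82 ((509.2764892578125, 350.00665283203125), 11.623780250549316) [0.51085939 0.35060332 0.05097903]
393 220 0.06561366533130869 [0.48623481 0.27366386 0.06122814] [0.09427896 0.04648329 0.05352264]
384 206 0.06309858661564635 [0.48743336 0.26729598 0.05996588] [0.10375985 0.04005012 0.05096959]
422 230 0.05010351669847451 [0.51188587 0.35192611 0.04655349] [0.0323813  0.02853975 0.03800727]
```

View pics/c0.png

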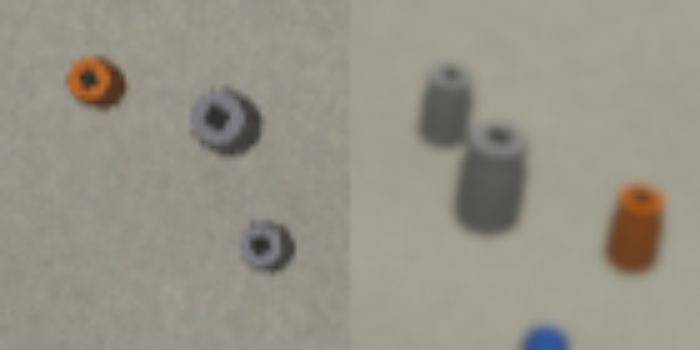

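The crop confirms it: the large grey socket, front-most grey in the right half, is the target at about (0.4855, 0.273). Its neighbour is the smaller one.

```bash
python3 - <<'E'
from h import *
c=ld('top');W=world(c);v,u=np.mgrid[:420,:560]
m=(abs(W[...,2]-.125)<.012)&(u>230)&(u<380)&(v>150)&(v<270)
m=cv2.morphologyEx(m.astype(np.uint8),cv2.MORPH_OPEN,np.ones((15,15)))>0
P=(W[m][:,:2]*1000).astype(np.float32)
r=cv2.minAreaRect(P);print(r);print(cv2.boxPoints(r))
t=(abs(W[...,2]-.120)<.012)&(u>300)&(u<325)&(v>249)&(v<262);q=W[t];print('tab',q.min(0),q.max(0),q.mean(0))
E
```

```text
((560.4960327148438, -48.65086364746094), (213.58126831054688, 320.4930725097656), 11.249576568603516)
[[ 424.4958    87.68377]
 [ 487.01862 -226.65158]
 [ 696.4963  -184.9855 ]
 [ 633.97345  129.34985]]
tab [ 0.42480227 -0.08608458  0.11044501] [ 0.44201673 -0.06032177  0.13157203] [ 0.43417815 -0.07254696  0.12060003]
```

Emit:
send_rows(increments=[0,0,-0.004,2.5,4.1,0,1,0,0,-0.004,2.5,4.1,0,1,0,0,-0.004,2.5,4.1,0,1,0,0,-0.004,2.5,4.1,0,1,0,0,-0.004,2.5,4.1,0,1,0,0,-0.004,2.5,4.1,0,1,0,0,-0.004,2.5,4.1,0,1,0,0,-0.004,2.5,4.1,0,1,0,0,-0.004,2.4,4.1,0,1,0,0,-0.004,2,4.1,0,1,0,0,0,1.6,4.1,0,1,0,0,0,1.5,4.1,0,1,0,0,0,1.4,4.1,0,1], newtons=20)

```text
time: 1.18
position: [0.404, -0.1299, 0.2022]
tool_rot: [0.995, 0.099, 0.0, -0.0]
ft_force: [0.5, -0.5, 0.1]
grip_width: 0.0873
grip_force: 0.0
```

Emit:
send_rows(increments=[0,0,0,0,0,0,1,0,0,0,0,0,-2,1,0,0,0,0,0,-2.2,1,0,0,0,0,0,-2,1,0,0,0,0,0,-1.6,1,0,0,0,0,0,-1.0,1,0,0,0,0,0,-0.4,1,0,0,0,0,0,0,1,0,0,0,0,0,0,1])

```text
time: 1.93
position: [0.4037, -0.1322, 0.1103]
tool_rot: [0.995, 0.099, -0.0, 0.0]
ft_force: [-0.6, -0.5, 0.5]
grip_width: 0.0872
grip_force: 0.0
```

```bash
python3 - <<'E'
from h import *
o=robot.get_obs();print(o['position'],o['ft_force'])
c=cap('wrist');save(c,'w1')
E
```

```text
[ 0.40372114 -0.13218152  0.11034771] [-0.62603275 -0.51809946  0.52396137]
```

View pics/w1.png

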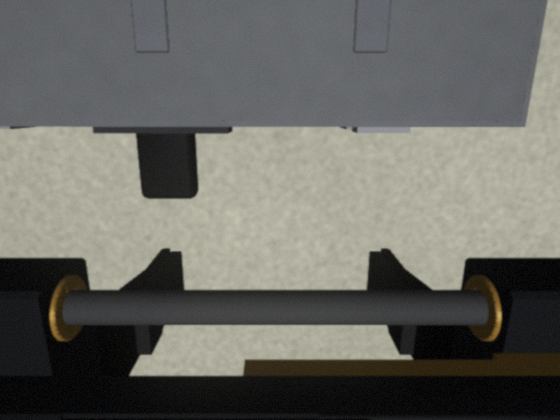

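The wrist view shows the tab at (168,165), left of and ahead of the open jaws. The move rows were clipped at 41.7 mm, so I'll rise, shift and come down again.

Emit:
send_rows(increments=[0,0,0,0,0,3.0,1,0,0,0,0,0,2.5,1,0,0,0,1,2,0,1,0,0,0,1.3,2.2,0,1,0,0,0,1.0,1.7,0,1,0,0,0,0,0,0,1,0,0,0,0,0,-2.5,1,0,0,0,0,0,-2,1,0,0,0,0,0,-1,1,0,0,0,0,0,0,1,0,0,0,0,0,0,1])

```text
time: 2.9
position: [0.4364, -0.0733, 0.1104]
tool_rot: [0.995, 0.099, -0.0, -0.0]
ft_force: [-0.5, 0.4, -0.3]
grip_width: 0.087
grip_force: 0.0
```

```bash
python3 - <<'E'
from h import *
o=robot.get_obs();print(o['position'],o['ft_force'])
c=cap('wrist');save(c,'w2')
E
```

```text
[ 0.43644854 -0.07328443  0.11043385] [-0.48317067  0.36344116 -0.31489758]
```

View pics/w2.png

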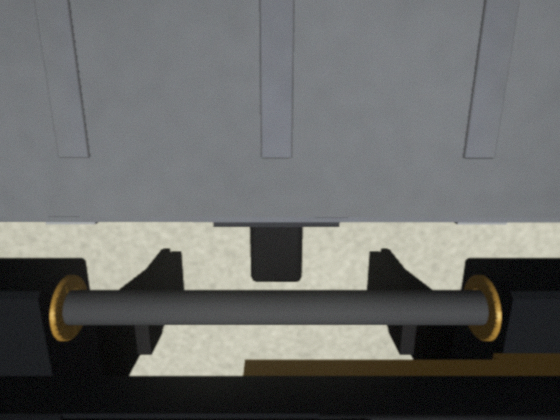

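The tab sits centred between the jaws at (276,250). I'll grip it and compute the arc.

Emit:
send_rows(increments=[0,0,0,0,0,0,0,0,0,0,0,0,0,0,0,0,0,0,0,0,0,0,0,0,0,0,0,0,0,0,0,0,0,0,0], newtons=20)

```text
time: 3.37
position: [0.4368, -0.0729, 0.1106]
tool_rot: [0.995, 0.099, 0.0, 0.0]
ft_force: [-0.3, -0.1, -0.3]
grip_width: 0.0616
grip_force: 0.0
```

```bash
cat >> h.py <<'E'
def arc(th,ux=.9806,uy=.1959,a=232,b=10):
    th=np.asarray(th);x=-a*np.cos(th)+b*np.sin(th);z=a*np.sin(th)+b*np.cos(th)
    p=np.stack([x*ux,x*uy,z],1)/10; p=np.round(p,2)
    for d in np.diff(p,axis=0):print('0, 0, 0, %.2f, %.2f, %.2f, 0,'%tuple(d),end=' ')
    print()
E
python3 - <<'E'
from h import *
o=robot.get_obs();print(o['position'],o['ft_force'],o['grip_width'])
arc(np.r_[0,.02,.05,np.linspace(.1,.9,17)]);arc([.9,.95,1,1.05,1.1,1.14,1.17,1.19,1.20])
E
```

```text
[ 0.43679751 -0.07291751  0.11058418] [-0.25277952 -0.05464687 -0.33488616] 0.06156053766043357
0, 0, 0, 0.02, 0.00, 0.46, 0, 0, 0, 0, 0.06, 0.01, 0.70, 0, 0, 0, 0, 0.13, 0.03, 1.15, 0, 0, 0, 0, 0.19, 0.04, 1.15, 0, 0, 0, 0, 0.25, 0.04, 1.13, 0, 0, 0, 0, 0.30, 0.06, 1.12, 0, 0, 0, 0, 0.36, 0.08, 1.10, 0, 0, 0, 0, 0.41, 0.08, 1.08, 0, 0, 0, 0, 0.46, 0.09, 1.07, 0, 0, 0, 0, 0.51, 0.10, 1.03, 0, 0, 0, 0, 0.57, 0.12, 1.01, 0, 0, 0, 0, 0.61, 0.12, 0.98, 0, 0, 0, 0, 0.66, 0.13, 0.95, 0, 0, 0, 0, 0.70, 0.14, 0.91, 0, 0, 0, 0, 0.75, 0.15, 0.87, 0, 0, 0, 0, 0.79, 0.16, 0.84, 0, 0, 0, 0, 0.83, 0.16, 0.79, 0, 0, 0, 0, 0.87, 0.18, 0.75, 0, 0, 0, 0, 0.91, 0.18, 0.70, 0, 
0, 0, 0, 0.93, 0.19, 0.66, 0, 0, 0, 0, 0.97, 0.19, 0.61, 0, 0, 0, 0, 1.00, 0.20, 0.56, 0, 0, 0, 0, 1.02, 0.20, 0.51, 0, 0, 0, 0, 0.84, 0.17, 0.37, 0, 0, 0, 0, 0.64, 0.13, 0.25, 0, 0, 0, 0, 0.43, 0.08, 0.16, 0, 0, 0, 0, 0.21, 0.05, 0.08, 0,
```

Emit:
send_rows(increments=[0,0,0,0,0,0,0,0,0,0,0,0,0,0,0,0,0,0,0,0,0,0,0,0,0,0,0,0,0,0,0,0,0,0,0,0,0,0,0,0,0,0,0,0,0,0,0,0,0,0,0,0,0,0,0,0,0,0,0,0,0,0,0])

```text
time: 4.12
position: [0.4366, -0.0729, 0.1102]
tool_rot: [0.995, 0.099, -0.0, 0.0]
ft_force: [-0.0, 0.7, 0.5]
grip_width: 0.0036
grip_force: 0.0
```

```bash
python3 - <<'E'
from h import *
c=cap('wrist')
def pj(X):
    p=c['R']@np.array(X)+c['t'];return c['fx']*p[0]/p[2]+c['cx'],c['fy']*p[1]/p[2]+c['cy'],p[2]
o=robot.get_obs();p=o['position'];print(p,o['grip_width'],o['grip_force'],-c['R'].T@c['t'])
print(pj(p),pj(p+[0,0,.011]),pj(p-[0,0,.008]),'tab',pj([.440,-.0727,.115]),pj([.425,-.0757,.115]))
save(c,'w3')
E
```

```text
[ 0.43661342 -0.07284901  0.11022949] 0.0021913784060682805 0.0 [ 0.50967043 -0.05778245  0.29214391]
(np.float64(275.9442952868951), np.float64(255.0159661454298), np.float64(0.1953117081638303)) (np.float64(275.99201677507097), np.float64(263.5462867984542), np.float64(0.1847220103862689)) (np.float64(275.9127157743476), np.float64(249.37105903138703), np.float64(0.20301330654751132)) tab (np.float64(276.99322910879533), np.float64(252.45066516035334), np.float64(0.18981266392308846)) (np.float64(276.94798481686865), np.float64(280.0587259568149), np.float64(0.193951616292479))
```

View pics/w3.png

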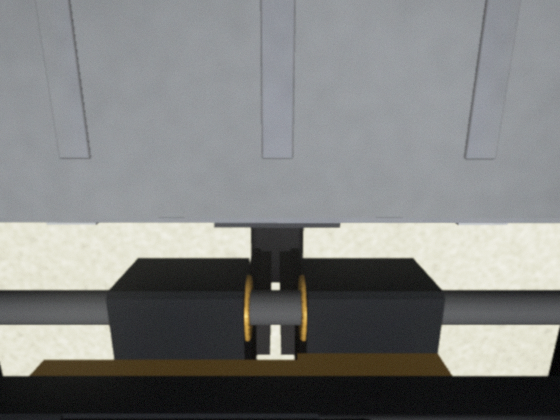

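```bash
python3 - <<'E'
from h import *
c=ld('wrist');W=world(c)
for x in (256,262,267,275,286,292,298):
    print(x,[('%d:'%y)+'%.0f %.0f %.0f'%tuple(W[y,x]*1000) for y in range(230,350,10) if W[y,x,0]==W[y,x,0]])
E
```

```text
256 ['230:452 -60 121', '240:446 -61 120', '250:446 -62 133', '260:447 -62 145', '270:446 -63 153', '280:447 -63 164', '290:469 -61 214', '300:468 -62 217', '310:466 -62 218', '320:464 -63 218', '330:436 -66 180', '340:433 -66 181']
262 ['230:453 -63 122', '240:447 -64 120', '250:442 -65 120', '260:445 -65 141', '270:446 -65 151', '280:445 -65 160', '290:468 -63 212', '300:467 -63 215', '310:466 -64 216', '320:464 -64 218', '340:432 -69 179']
267 ['230:453 -65 121', '240:447 -66 120', '250:442 -67 120', '260:446 -67 141', '270:446 -67 152', '280:446 -67 160', '290:469 -64 213', '300:468 -64 216', '310:467 -65 218', '320:464 -65 217', '330:437 -70 179', '340:432 -70 179']
275 ['230:453 -69 120', '240:448 -70 121', '250:443 -71 120', '260:437 -72 119', '270:433 -73 120', '280:428 -74 121', '290:469 -66 213', '300:468 -66 216', '310:467 -66 218', '320:465 -67 218', '330:322 -95 -1', '340:312 -97 -0']
286 ['230:454 -74 121', '240:450 -75 121', '250:444 -76 121', '260:447 -75 141', '270:448 -75 151', '280:447 -74 161', '290:470 -68 213', '300:469 -68 217', '310:467 -69 217', '320:464 -69 217', '330:438 -76 179', '340:434 -77 179']
292 ['230:455 -77 120', '240:450 -78 120', '250:450 -78 133', '260:449 -77 143', '270:449 -77 153', '280:448 -77 161', '290:470 -70 214', '300:469 -70 216', '310:467 -70 217', '320:465 -71 217', '330:438 -78 179', '340:434 -79 179']
298 ['230:455 -80 120', '240:450 -81 120', '250:450 -80 132', '260:450 -80 144', '270:450 -79 155', '280:450 -79 163', '290:471 -71 214', '300:470 -71 217', '310:467 -71 217', '320:465 -72 218', '330:449 -77 195', '340:446 -77 196']
```

The wrist depth shows the fingertips really end at about z 0.130, just over the tab (top 0.121). That is about 28 mm higher than the stated TCP offset implies, so the jaws closed on air. I'll open, go down 28 mm and check by depth.

Emit:
send_rows(increments=[0,0,0,0,0,0,0.7,0,0,0,0,0,0,0.7,0,0,0,0,0,0,0.7,0,0,0,0,0,0,0.7,0,0,0,0,0,0,0.7,0,0,0,0,0,0,0.7,0,0,0,0,0,0,0.7,0,0,0,0,0,0,0.7,0,0,0,0,0,0,0.7,0,0,0,0,0,0,0.7,0,0,0,0,0,-1.0,0.7,0,0,0,0,0,-1.0,0.7,0,0,0,0,0,-0.8,0.7,0,0,0,0,0,0,0.7])

```text
time: 5.33
position: [0.4357, -0.0725, 0.0811]
tool_rot: [0.995, 0.099, -0.001, -0.001]
ft_force: [-0.4, 0.5, -0.2]
grip_width: 0.0607
grip_force: 0.0
```

```bash
python3 - <<'E'
from h import *
o=robot.get_obs();print(o['position'],o['ft_force'],o['grip_width'])
c=cap('wrist');W=world(c);save(c,'w4')
# finger front faces: columns 190-380
R=(W-o['position']);x=R[...,0]*.9806+R[...,1]*.1959;y=-R[...,0]*.1959+R[...,1]*.9806
m=(abs(x-.0095)<.004)&(abs(y)<.06)&(W[...,2]>.05)&(W[...,2]<.2)
for lo,hi in((-.06,-.02),(.02,.06)):
    k=m&(y>lo)&(y<hi);print(k.sum(),np.percentile(W[k][:,2],[0,2,10,50]))
E
```

```text
[ 0.43568576 -0.07247548  0.08105155] [-0.39377152  0.49034353 -0.1567912 ] 0.06065959153014991
1748 [0.09981234 0.10207965 0.10865687 0.13132449]
2032 [0.09935946 0.10291575 0.1100134  0.13530646]
```

View pics/w4.png

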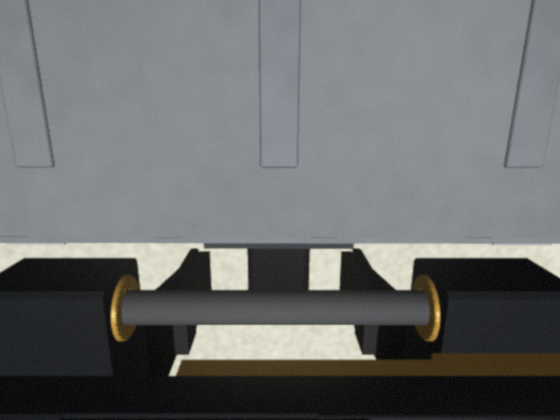

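The fingertips are now at z≈0.101, so tip = reported TCP + 20 mm. They straddle the tab, which is at (278,270). Closing.

Emit:
send_rows(increments=[0,0,0,0,0,0,0,0,0,0,0,0,0,0,0,0,0,0,0,0,0,0,0,0,0,0,0,0,0,0,0,0,0,0,0,0,0,0,0,0,0,0,0,0,0,0,0,0,0,0,0,0,0,0,0,0,0,0,0,0,0,0,0], newtons=20)

```text
time: 6.13
position: [0.437, -0.0736, 0.0824]
tool_rot: [0.995, 0.099, 0.0, 0.001]
ft_force: [-1.7, -4.9, 2.1]
grip_width: 0.0252
grip_force: 20.0
```

Gripped at 25 mm. Lifting along the arc.

Emit:
send_rows(increments=[0,0,0,0.02,0.0,0.46,0,0,0,0,0.06,0.01,0.7,0,0,0,0,0.13,0.03,1.15,0,0,0,0,0.19,0.04,1.15,0,0,0,0,0.25,0.04,1.13,0,0,0,0,0.3,0.06,1.12,0,0,0,0,0.36,0.08,1.1,0,0,0,0,0.41,0.08,1.08,0,0,0,0,0.46,0.09,1.07,0,0,0,0,0.51,0.1,1.03,0])

```text
time: 6.97
position: [0.4637, -0.0682, 0.1822]
tool_rot: [0.995, 0.1, -0.0, 0.001]
ft_force: [2.7, -4.4, -6.6]
grip_width: 0.0257
grip_force: 20.0
```

Emit:
send_rows(increments=[0,0,0,0.57,0.12,1.01,0,0,0,0,0.61,0.12,0.98,0,0,0,0,0.66,0.13,0.95,0,0,0,0,0.7,0.14,0.91,0,0,0,0,0.75,0.15,0.87,0,0,0,0,0.79,0.16,0.84,0,0,0,0,0.83,0.16,0.79,0,0,0,0,0.87,0.18,0.75,0,0,0,0,0.91,0.18,0.7,0,0,0,0,0.93,0.19,0.66,0,0,0,0,0.97,0.19,0.61,0,0,0,0,1.0,0.2,0.56,0,0,0,0,1.02,0.2,0.51,0,0,0,0,0.84,0.17,0.37,0,0,0,0,0.64,0.13,0.25,0,0,0,0,0.43,0.08,0.16,0,0,0,0,0.21,0.05,0.08,0,0,0,0,0,0,0,0])

```text
time: 8.47
position: [0.5908, -0.0428, 0.2923]
tool_rot: [0.995, 0.099, -0.0, 0.001]
ft_force: [-0.7, -5.1, 2.7]
grip_width: 0.0253
grip_force: 20.0
```

```bash
python3 - <<'E'
from h import *
o=robot.get_obs();p=o['position'];print(p,o['ft_force'])
# lid angle from grasp
t=np.array([(p[0]-.6645)*.9806+(p[1]+.0278)*.1959,p[2]+.0336-.105]);print(t,np.hypot(*t),np.arctan2(t[1],-t[0])-np.arctan2(10,232))
arc([1.2,1.21,1.22,1.23,1.24,1.25]);arc(np.arange(1.25,1.32,.006));arc(np.arange(1.316,1.46,.006))
s=cap('scene');cap('top');save(s,'s1')
E
```

```text
[ 0.59075418 -0.04279997  0.29234035] [-0.71172401 -5.05054177  2.73754163]
[-0.07525365  0.22094035] 0.23340469314659826 1.1994377760527102
0, 0, 0, 0.22, 0.04, 0.07, 0, 0, 0, 0, 0.21, 0.04, 0.07, 0, 0, 0, 0, 0.22, 0.05, 0.07, 0, 0, 0, 0, 0.22, 0.04, 0.07, 0, 0, 0, 0, 0.22, 0.04, 0.06, 0, 
0, 0, 0, 0.13, 0.03, 0.04, 0, 0, 0, 0, 0.13, 0.03, 0.04, 0, 0, 0, 0, 0.13, 0.02, 0.03, 0, 0, 0, 0, 0.13, 0.03, 0.04, 0, 0, 0, 0, 0.14, 0.02, 0.03, 0, 0, 0, 0, 0.13, 0.03, 0.04, 0, 0, 0, 0, 0.13, 0.03, 0.03, 0, 0, 0, 0, 0.13, 0.02, 0.03, 0, 0, 0, 0, 0.14, 0.03, 0.03, 0, 0, 0, 0, 0.13, 0.03, 0.03, 0, 0, 0, 0, 0.13, 0.02, 0.03, 0, 
0, 0, 0, 0.14, 0.03, 0.03, 0, 0, 0, 0, 0.13, 0.03, 0.03, 0, 0, 0, 0, 0.14, 0.02, 0.03, 0, 0, 0, 0, 0.13, 0.03, 0.02, 0, 0, 0, 0, 0.13, 0.03, 0.03, 0, 0, 0, 0, 0.14, 0.02, 0.02, 0, 0, 0, 0, 0.13, 0.03, 0.03, 0, 0, 0, 0, 0.14, 0.03, 0.02, 0, 0, 0, 0, 0.13, 0.03, 0.02, 0, 0, 0, 0, 0.14, 0.02, 0.02, 0, 0, 0, 0, 0.13, 0.03, 0.03, 0, 0, 0, 0, 0.14, 0.03, 0.02, 0, 0, 0, 0, 0.13, 0.02, 0.01, 0, 0, 0, 0, 0.14, 0.03, 0.02, 0, 0, 0, 0, 0.14, 0.03, 0.02, 0, 0, 0, 0, 0.13, 0.02, 0.02, 0, 0, 0, 0, 0.14, 0.03, 0.01, 0, 0, 0, 0, 0.13, 0.03, 0.02, 0, 0, 0, 0, 0.14, 0.03, 0.01, 0, 0, 0, 0, 0.13, 0.02, 0.01, 0, 0, 0, 0, 0.14, 0.03, 0.02, 0, 0, 0, 0, 0.14, 0.03, 0.01, 0, 0, 0, 0, 0.13, 0.02, 0.01, 0,
```

View pics/s1.png

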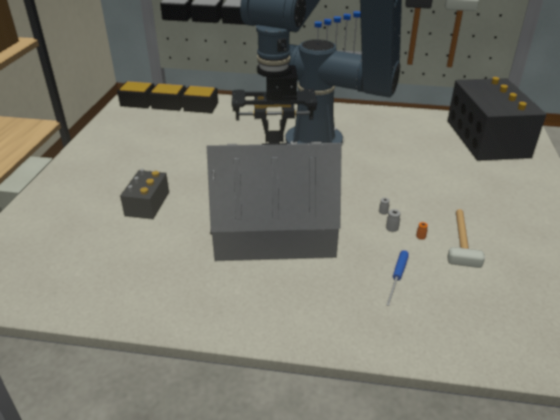

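The lid is at about 1.20, with the tab in the jaws at (275,140). I'll lower the grip so that slip limits the pull, then creep.

Emit:
send_rows(increments=[0,0,0,0,-0.05,0,0,0,0,0,0,-0.05,0,0,0,0,0,0.22,0.04,0.07,0,0,0,0,0.21,0.04,0.07,0,0,0,0,0.22,0.05,0.07,0,0,0,0,0.22,0.04,0.07,0,0,0,0,0.22,0.04,0.06,0,0,0,0,0,0,0,0], newtons=7)

```text
time: 9.23
position: [0.6025, -0.0404, 0.2959]
tool_rot: [0.995, 0.099, 0.001, -0.0]
ft_force: [-1.5, -0.9, 4.8]
grip_width: 0.026
grip_force: 7.0
```

Emit:
send_rows(increments=[0,0,0,0.13,0.03,0.04,0,0,0,0,0.13,0.03,0.04,0])

```text
time: 9.4
position: [0.6043, -0.0401, 0.2964]
tool_rot: [0.995, 0.099, -0.0, -0.0]
ft_force: [-1.3, -1.6, 3.4]
grip_width: 0.026
grip_force: 7.0
```

Emit:
send_rows(increments=[0,0,0,0.13,0.02,0.03,0,0,0,0,0.13,0.03,0.04,0])

```text
time: 9.57
position: [0.607, -0.0395, 0.2971]
tool_rot: [0.995, 0.099, -0.0, -0.0]
ft_force: [-2.7, -0.9, 3.9]
grip_width: 0.0257
grip_force: 7.0
```

Emit:
send_rows(increments=[0,0,0,0.13,0.03,0.07,0,0,0,0,0.13,0.02,0.06,0])

```text
time: 9.73
position: [0.6096, -0.039, 0.2978]
tool_rot: [0.995, 0.099, -0.0, -0.0]
ft_force: [-1.7, -0.9, -0.1]
grip_width: 0.026
grip_force: 7.0
```

Emit:
send_rows(increments=[0,0,0,0.1,0.02,0.03,0,0,0,0,0.1,0.02,0.03,0])

```text
time: 9.9
position: [0.6115, -0.0386, 0.2983]
tool_rot: [0.995, 0.099, -0.0, -0.0]
ft_force: [-1.1, -0.5, -0.6]
grip_width: 0.0258
grip_force: 7.0
```

Emit:
send_rows(increments=[0,0,0,0.1,0.02,0.03,0,0,0,0,0.1,0.02,0.03,0])

```text
time: 10.07
position: [0.6134, -0.0382, 0.2988]
tool_rot: [0.995, 0.099, -0.0, -0.0]
ft_force: [-1.4, -0.2, -4.4]
grip_width: 0.0259
grip_force: 7.0
```

Emit:
send_rows(increments=[0,0,0,0.1,0.02,0.0,0,0,0,0,0.1,0.02,0.0,0])

```text
time: 10.23
position: [0.6155, -0.0378, 0.2993]
tool_rot: [0.995, 0.099, -0.0, -0.0]
ft_force: [-1.8, -0.5, -0.1]
grip_width: 0.0262
grip_force: 7.0
```

Emit:
send_rows(increments=[0,0,0,0.1,0.02,0.02,0,0,0,0,0.1,0.02,0.02,0])

```text
time: 10.4
position: [0.6175, -0.0374, 0.2998]
tool_rot: [0.995, 0.099, -0.0, -0.0]
ft_force: [-1.0, 1.0, -0.6]
grip_width: 0.0264
grip_force: 7.0
```

Emit:
send_rows(increments=[0,0,0,0.1,0.02,0.02,0,0,0,0,0.1,0.02,0.02,0])

```text
time: 10.57
position: [0.6195, -0.037, 0.3002]
tool_rot: [0.995, 0.099, -0.0, -0.0]
ft_force: [-0.6, 0.6, -1.3]
grip_width: 0.0261
grip_force: 7.0
```

Emit:
send_rows(increments=[0,0,0,0.1,0.02,0.02,0,0,0,0,0.1,0.02,0.02,0])

```text
time: 10.73
position: [0.6216, -0.0366, 0.3007]
tool_rot: [0.995, 0.099, -0.0, -0.0]
ft_force: [-1.6, 1.7, -1.3]
grip_width: 0.026
grip_force: 7.0
```

Emit:
send_rows(increments=[0,0,0,0.1,0.02,0.02,0,0,0,0,0.1,0.02,0.02,0])

```text
time: 10.9
position: [0.6236, -0.0362, 0.3011]
tool_rot: [0.995, 0.099, -0.0, -0.0]
ft_force: [-1.6, 2.0, -1.9]
grip_width: 0.0263
grip_force: 7.0
```

Emit:
send_rows(increments=[0,0,0,0.1,0.02,0.01,0,0,0,0,0.1,0.02,0.01,0])

```text
time: 11.07
position: [0.6257, -0.0358, 0.3015]
tool_rot: [0.995, 0.099, 0.0, -0.0]
ft_force: [-1.6, 1.9, -1.1]
grip_width: 0.026
grip_force: 7.0
```

Emit:
send_rows(increments=[0,0,0,0.1,0.02,0.01,0,0,0,0,0.1,0.02,0.01,0])

```text
time: 11.23
position: [0.6277, -0.0354, 0.3019]
tool_rot: [0.995, 0.099, 0.0, -0.0]
ft_force: [-1.2, 3.1, -0.3]
grip_width: 0.0258
grip_force: 7.0
```

Emit:
send_rows(increments=[0,0,0,0.1,0.02,0.01,0,0,0,0,0.1,0.02,0.01,0])

```text
time: 11.4
position: [0.6298, -0.035, 0.3023]
tool_rot: [0.995, 0.099, 0.0, -0.0]
ft_force: [-1.3, 2.8, 1.9]
grip_width: 0.0263
grip_force: 7.0
```

```bash
python3 - <<'E'
from h import *
c=cap('top');W=world(c)
R=W-[.6645,-.0278,.105];x=R[...,0]*.9806+R[...,1]*.1959;y=-R[...,0]*.1959+R[...,1]*.9806;z=R[...,2]
# stay region
m=(y<-.125)&(y>-.156)&(x>-.2)&(x<.03)&(z>-.06)&(z<.2)
v,u=np.where(m)
for a in range(0,len(u),max(1,len(u)//60)):print('%d %d: %.0f %.0f %.0f'%(u[a],v[a],*(1000*np.array([x[v[a],u[a]],y[v[a],u[a]],z[v[a],u[a]]]))),end=' | ')
im=c['image'][130:290,220:400];cv2.imwrite('pics/t2.png',cv2.resize(im[...,::-1],None,fx=4,fy=3.7))
E
```

```text
356 154: -15 -154 171 | 349 164: -31 -136 136 | 349 165: -31 -137 125 | 349 166: -35 -136 131 | 349 167: -37 -136 125 | 349 168: -38 -136 119 | 349 169: -40 -136 115 | 349 170: -43 -136 116 | 347 172: -19 -155 -42 | 349 173: -49 -136 103 | 348 175: -30 -155 -35 | 350 176: -57 -137 100 | 349 178: -58 -137 80 | 351 179: -48 -156 -6 | 350 181: -68 -137 84 | 351 182: -55 -155 -15 | 352 183: -61 -156 -4 | 349 185: -74 -136 58 | 348 186: -76 -133 56 | 353 186: -79 -146 58 | 352 187: -82 -142 65 | 351 188: -85 -138 67 | 350 189: -85 -136 57 | 349 190: -87 -133 55 | 354 190: -91 -147 57 | 353 191: -93 -143 58 | 352 192: -95 -139 60 | 353 193: -98 -143 53 | 352 195: -101 -141 39 | 353 196: -105 -142 47 | 354 197: -100 -155 -21 | 352 199: -110 -141 25 | 353 200: -116 -140 43 | 356 201: -114 -155 -5 | 353 203: -122 -141 25 | 355 204: -119 -155 -34 | 356 205: -123 -156 -25 | 356 206: -126 -155 -26 | 356 207: -128 -156 -33 | 354 210: -141 -140 19 | 354 211: -143 -140 13 | 354 212: -146 -141 7 | 357 213: -146 -155 -35 | 354 215: -153 -141 -5 | 359 215: -156 -155 -7 | 359 216: -159 -154 -5 | 355 218: -163 -140 3 | 360 218: -165 -156 -6 | 360 219: -168 -154 0 | 360 220: -171 -153 2 | 359 221: -173 -150 -0 | 357 222: -174 -145 -12 | 354 223: -175 -137 -14 | 359 223: -178 -150 -7 | 355 224: -178 -139 -17 | 360 224: -182 -151 -3 | 357 225: -182 -143 -10 | 358 226: -185 -148 -23 | 359 227: -189 -149 -19 | 360 228: -192 -152 -22 | 362 229: -196 -156 -17 |
```

View pics/t2.png

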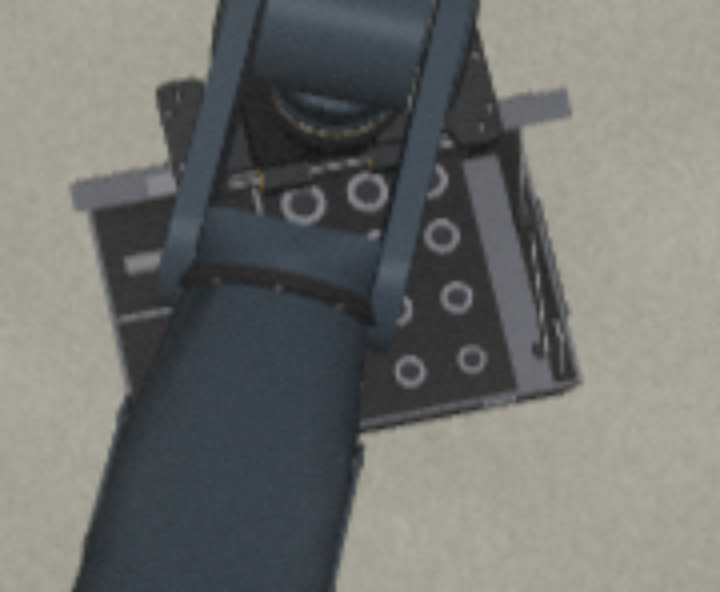

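The chest is open, and the stay runs along the right wall (crop x≈530, y 160–370). By depth it is almost straight, so I'll keep creeping.

Emit:
send_rows(increments=[0,0,0,0.1,0.02,0.02,0,0,0,0,0.1,0.02,0.02,0])

```text
time: 11.62
position: [0.6317, -0.0346, 0.3025]
tool_rot: [0.995, 0.099, 0.0, -0.0]
ft_force: [-1.7, 4.3, 1.2]
grip_width: 0.0258
grip_force: 7.0
```

Emit:
send_rows(increments=[0,0,0,0.1,0.02,0.01,0,0,0,0,0,0,0,0])

```text
time: 11.78
position: [0.6333, -0.0343, 0.3027]
tool_rot: [0.995, 0.099, 0.001, -0.0]
ft_force: [-0.6, 4.3, 2.6]
grip_width: 0.0259
grip_force: 7.0
```

Emit:
send_rows(increments=[0,0,0,0.1,0.02,0.01,0,0,0,0,0,0,0,0])

```text
time: 11.95
position: [0.6341, -0.0341, 0.3028]
tool_rot: [0.995, 0.099, 0.001, -0.0]
ft_force: [-0.3, 4.5, 3.4]
grip_width: 0.0262
grip_force: 7.0
```

Emit:
send_rows(increments=[0,0,0,0.1,0.02,0.01,0,0,0,0,0,0,0,0])

```text
time: 12.12
position: [0.6341, -0.0341, 0.3028]
tool_rot: [0.995, 0.099, -0.0, -0.0]
ft_force: [-3.8, 4.6, 3.8]
grip_width: 0.0258
grip_force: 7.0
```

```bash
cat >> h.py <<'E'
def stay():
    c=cap('top');W=world(c)
    R=W-[.6645,-.0278,.105];x=R[...,0]*.9806+R[...,1]*.1959;y=-R[...,0]*.1959+R[...,1]*.9806;z=R[...,2]
    m=(y<-.132)&(y>-.149)&(x>-.19)&(x<.0)&(z>-.02)&(z<.16)
    X=x[m];Z=z[m];s=(X+Z)/2**.5;d=(Z-X)/2**.5  # along 45deg, perpendicular (up/front)
    for lo in np.arange(s.min(),s.max(),.015):
        k=(s>=lo)&(s<lo+.015)
        if k.sum()>1:print('s%.0f d%.0f(max %.0f) n%d'%(lo*1000,1000*np.median(d[k]),1000*d[k].max(),k.sum()),end=' | ')
    print()
    o=robot.get_obs();print(o['time'],o['position'],o['ft_force'])
E
python3 -c "
from h import *
stay()"
```

```text
s-141 d119(max 125) n21 | s-126 d121(max 126) n10 | s-111 d119(max 127) n6 | s-96 d121(max 125) n8 | s-81 d119(max 130) n8 | s-66 d124(max 130) n8 | s-51 d125(max 131) n7 | s-36 d129(max 133) n15 | s-21 d128(max 137) n35 | s-6 d120(max 133) n12 | s9 d125(max 127) n10 | s24 d120(max 128) n8 | s39 d120(max 126) n10 | s54 d117(max 123) n8 | s69 d118(max 122) n8 | 
12.1667 [ 0.63411453 -0.03414656  0.30283525] [-2.71580497  4.12071074  4.60048323]
```

Emit:
send_rows(increments=[0,0,0,-0.1,-0.05,0,0,0,0,0,-0.1,-0.05,0,0,0,0,0,0,-0.03,0.03,0,0,0,0,0,0,0,0])

```text
time: 12.5
position: [0.6332, -0.0343, 0.3027]
tool_rot: [0.995, 0.099, 0.001, -0.001]
ft_force: [0.3, 6.4, 1.5]
grip_width: 0.0262
grip_force: 7.0
```

```bash
python3 -c "
from h import *
stay()
s=cap('scene');cv2.imwrite('pics/s2.png',cv2.resize(s['image'][100:270,190:360][...,::-1],None,fx=3.5,fy=3.5))"
```

```text
s-140 d118(max 123) n19 | s-125 d121(max 125) n10 | s-110 d122(max 129) n8 | s-95 d122(max 123) n7 | s-80 d120(max 128) n8 | s-65 d121(max 124) n7 | s-50 d124(max 131) n9 | s-35 d130(max 132) n14 | s-20 d128(max 137) n38 | s-5 d120(max 126) n9 | s10 d123(max 130) n9 | s25 d121(max 124) n9 | s40 d119(max 123) n11 | s55 d119(max 121) n9 | s70 d115(max 120) n4 | 
12.55 [ 0.63317753 -0.0342903   0.30268487] [-1.00498374  6.10195939  0.62712722]
```

Emit:
send_rows(increments=[0,0,0,-0.1,-0.07,0,0,0,0,0,-0.1,-0.07,0,0,0,0,0,0,0,0,0])

```text
time: 12.85
position: [0.632, -0.0345, 0.3025]
tool_rot: [0.995, 0.099, 0.002, -0.002]
ft_force: [1.7, 10.5, 0.4]
grip_width: 0.0262
grip_force: 7.0
```

```bash
python3 -c "
from h import *
stay()"
```

```text
s-143 d119(max 122) n18 | s-128 d118(max 128) n13 | s-113 d119(max 124) n7 | s-98 d125(max 128) n6 | s-83 d119(max 126) n9 | s-68 d123(max 127) n7 | s-53 d124(max 132) n7 | s-38 d129(max 131) n13 | s-23 d129(max 136) n38 | s-8 d125(max 127) n10 | s7 d123(max 130) n8 | s22 d119(max 128) n9 | s37 d119(max 124) n12 | s52 d114(max 125) n7 | s67 d119(max 122) n7 | s97 d117(max 118) n2 | 
12.9 [ 0.63202693 -0.03447158  0.3024913 ] [ 1.97115919  9.20693126 -0.11967867]
```

The knuckle stays at d≈129 mm while the lid was eased 2 mm, so the stay is over-centre and locked. I'll relax the side load, release and rise.

Emit:
send_rows(increments=[0,0,0,0.05,0.15,0,0,0,0,0,0.05,0.12,0,0,0,0,0,0,0,0,0.65,0,0,0,0,0,0,0.65,0,0,0,0,0,0,0.65,0,0,0,0,0,0,0.65,0,0,0,0,0,0.5,0.65,0,0,0,0,0,1.5,0.65,0,0,0,0,0,2.5,0.65,0,0,0,0,0,2.5,0.65])

```text
time: 13.73
position: [0.631, -0.0347, 0.373]
tool_rot: [0.995, 0.099, -0.001, -0.0]
ft_force: [0.2, 0.2, 1.0]
grip_width: 0.056
grip_force: 0.0
```

```bash
python3 -c "
from h import *
stay()"
```

```text
s-144 d118(max 125) n16 | s-129 d120(max 125) n10 | s-114 d121(max 124) n8 | s-99 d124(max 128) n8 | s-84 d122(max 129) n6 | s-69 d122(max 128) n8 | s-54 d124(max 128) n9 | s-39 d128(max 134) n11 | s-24 d128(max 135) n39 | s-9 d116(max 132) n21 | s6 d119(max 126) n9 | s21 d123(max 128) n9 | s36 d119(max 125) n7 | s51 d118(max 123) n10 | s66 d118(max 122) n8 | 
13.7833 [ 0.63402459 -0.03532797  0.37998662] [ 0.87392048 -0.78611825  4.33445918]
```

Emit:
send_rows(increments=[0,0,0,-2.5,2.8,0,0.7,0,0,0,-2.5,2.8,0,0.7,0,0,0,-2.5,2.8,0,0.7,0,0,0,-2.0,2.8,-2.0,0.7,0,0,0,-1.5,2.8,-2.4,0.7,0,0,0,-1.2,2.8,-2.5,0.7,0,0,0,-1.0,2.8,-2.8,0.7,0,0,0,-0.8,2.8,-2.8,0.7,0,0,0,-0.5,2.8,-2.8,0.7,0,0,0,-0.3,2.8,-2.8,0.7,0,0,0,0,2.8,-2.6,0.7,0,0,0,0,0,-2.0,0.7,0,0,0,0,0,0,0.7,0,0,0,0,0,0,0.7])

```text
time: 14.95
position: [0.483, 0.2734, 0.1451]
tool_rot: [0.995, 0.1, -0.001, 0.001]
ft_force: [0.0, 0.4, -0.9]
grip_width: 0.0609
grip_force: 0.0
```

```bash
python3 - <<'E'
from h import *
o=robot.get_obs();p=o['position'];print(p,o['ft_force'],o['grip_width'])
c=cap('wrist');W=world(c)
m=(W[...,2]>.045)&(W[...,2]<.066)&(np.hypot(W[...,0]-.486,W[...,1]-.273)<.03)
q=W[m];print(len(q),q.mean(0),cv2.minEnclosingCircle((q[:,:2]*1000).astype(np.float32)))
m=(W[...,2]>.01)&(W[...,2]<.12)&(np.hypot(W[...,0]-.486,W[...,1]-.273)<.03);print(np.percentile(W[m],[1,50,99],axis=0))
E
```

```text
[0.48300216 0.27339597 0.14510589] [ 0.01189866  0.36498733 -0.89899912] 0.060904641251094765
1541 [0.48701883 0.27384982 0.05688937] ((485.6795349121094, 273.64910888671875), 16.510526657104492)
[[0.4710965  0.25746984 0.01252009]
 [0.49068912 0.27451101 0.05696122]
 [0.50410335 0.29129782 0.05896028]]
```

Emit:
send_rows(increments=[0,0,0,0.27,0.03,-2.0,0.7,0,0,0,0,0,-3.5,0.7,0,0,0,0,0,-3.5,0.7,0,0,0,0,0,-3.0,0.7,0,0,0,0,0,-1.8,0.7,0,0,0,0,0,-0.9,0.7,0,0,0,0,0,-0.3,0.7,0,0,0,0,0,0,0.7])

```text
time: 15.67
position: [0.4877, 0.2737, -0.0033]
tool_rot: [0.995, 0.099, 0.001, -0.0]
ft_force: [-0.5, -0.5, -0.0]
grip_width: 0.061
grip_force: 0.0
```

Emit:
send_rows(increments=[0,0,0,0,0,0,0,0,0,0,0,0,0,0,0,0,0,0,0,0,0,0,0,0,0,0,0,0,0,0,0,0,0,0,0,0,0,0,0,0,0,0,0,0,0,0,0,0,0], newtons=25)

```text
time: 16.25
position: [0.4867, 0.2741, -0.0034]
tool_rot: [0.995, 0.099, 0.001, -0.0]
ft_force: [-0.0, -0.6, 6.1]
grip_width: 0.0376
grip_force: 25.0
```

Emit:
send_rows(increments=[0,0,0,0,0,1.0,0,0,0,0,0,0,2.5,0,0,0,0,0,0,3.5,0,0,0,0,0,0,3.5,0,0,0,0,0.1,-1.5,3.0,0,0,0,0,0.2,-3,1.5,0,0,0,0,0.2,-3.5,0,0,0,0,0,0.2,-3.5,0,0,0,0,0,0.2,-3.5,0,0,0,0,0,0.2,-3.5,0,0,0,0,0,0.17,-2.8,0,0,0,0,0,0,-1.6,0,0,0,0,0,0,-0.7,0,0,0,0,0,0,0,0,0,0,0,0,0,0,0,0])

```text
time: 17.5
position: [0.4984, 0.0385, 0.1457]
tool_rot: [0.995, 0.099, -0.0, -0.0]
ft_force: [-0.5, -0.4, -2.5]
grip_width: 0.0378
grip_force: 25.0
```

```bash
python3 - <<'E'
from h import *
o=robot.get_obs();p=o['position'];print(p,o['ft_force'],o['grip_width'])
for n in('top','wrist'):
    c=cap(n);W=world(c)
    R=W-[.5615,-.0484,0];x=R[...,0]*.9806+R[...,1]*.1959;y=-R[...,0]*.1959+R[...,1]*.9806;z=W[...,2]
    m=(abs(z-.045)<.006)&(x>-.11)&(x<.03)&(y>.02)&(y<.16)
    print(n,m.sum(),np.percentile(x[m],[1,50,99]) if m.sum() else 0,np.percentile(y[m],[1,50,99]) if m.sum() else 0)
    m=(abs(z-.105)<.006)&(x<-.09)&(x>-.13)&(abs(y)<.14);print('front rim x',np.median(x[m]))
save(c,'w5')
E
```

```text
[0.49840591 0.03849294 0.14565477] [-0.54197631 -0.43536906 -2.48244272] 0.0378267961020021
top 226 [-0.09633528 -0.07394086 -0.05970049] [0.02035854 0.07818723 0.13513388]
front rim x -0.10284955505617106
wrist 22664 [-0.09154867 -0.02300195  0.02923379] [0.02118222 0.09035464 0.15577819]
front rim x nan
  return _methods._mean(a, axis=axis, dtype=dtype,
  ret = ret.dtype.type(ret / rcount)
```

View pics/w5.png

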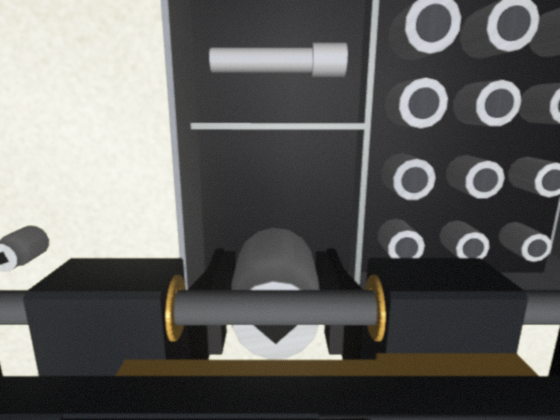

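The socket hangs upright in the jaws at (275,290) over the empty bay, whose walls are at columns 190 and 365 and row 126. Lowering.

Emit:
send_rows(increments=[0,0,0,0,0,-2.0,0,0,0,0,0,0,-2.5,0,0,0,0,0,0,-2.5,0,0,0,0,0,0,-1.5,0,0,0,0,0,0,-0.7,0,0,0,0,0,0,-0.4,0,0,0,0,0,0,-0.3,0,0,0,0,0,0,0,0])

```text
time: 18.27
position: [0.4994, 0.0384, 0.047]
tool_rot: [0.995, 0.1, 0.0, 0.0]
ft_force: [-0.5, -0.0, -2.4]
grip_width: 0.0372
grip_force: 25.0
```

Emit:
send_rows(increments=[0,0,0,0,0,-0.2,0,0,0,0,0,0,-0.15,0,0,0,0,0,0,0,0])

```text
time: 18.52
position: [0.4993, 0.0379, 0.0437]
tool_rot: [0.995, 0.099, 0.001, 0.0]
ft_force: [0.5, 0.2, -2.3]
grip_width: 0.0373
grip_force: 25.0
```

Emit:
send_rows(increments=[0,0,0,0,0,-0.12,0,0,0,0,0,0,-0.1,0,0,0,0,0,0,0,0])

```text
time: 18.77
position: [0.4992, 0.0378, 0.0416]
tool_rot: [0.995, 0.099, 0.0, 0.0]
ft_force: [0.0, 0.4, 1.6]
grip_width: 0.0375
grip_force: 25.0
```

The socket is down on the floor. I'll release, rise, and go to the staging pose for the knuckle with the tool tilted 45°.

Emit:
send_rows(increments=[0,0,0,0,0,0,0.62,0,0,0,0,0,0,0.62,0,0,0,0,0,0,0.62,0,0,0,0,0,0,0.62,0,0,0,0,0,1.0,0.62,0,0,0,0,0,2.5,0.62,0,0,0,0,0,3.5,0.62,0,0,0,0,0,4.0,0.62,0,0,0,0,0,4.0,0])

```text
time: 19.52
position: [0.4981, 0.0381, 0.1929]
tool_rot: [0.995, 0.099, -0.001, -0.0]
ft_force: [0.5, 0.3, -0.5]
grip_width: 0.0514
grip_force: 0.0
```

```bash
python3 - <<'E'
from h import *
o=robot.get_obs();print(o['position'],o['ft_force'],o['grip_width'],o['q'])
c=cap('wrist');W=world(c)
m=(np.hypot(W[...,0]-.4994,W[...,1]-.038)<.04)&(W[...,2]>.09)&(W[...,2]<.115)
q=W[m];print(m.sum(),q.mean(0),np.ptp(q,0),cv2.minEnclosingCircle((q[:,:2]*1000).astype(np.float32)))
stay()
E
```

```text
[0.49809528 0.0380576  0.19287421] [ 0.52527812  0.309314   -0.54546388] 0.05141115618397492 [-1.47831468e-01  3.73228467e-01  1.75149044e+00  3.15263308e-05
  1.01825602e+00  1.22421382e+00]
1504 [0.49940593 0.03805429 0.10189258] [0.03276445 0.03240668 0.01464784] ((498.12567138671875, 37.655494689941406), 16.510272979736328)
s-143 d118(max 122) n20 | s-128 d120(max 125) n11 | s-113 d121(max 123) n7 | s-98 d122(max 127) n8 | s-83 d120(max 126) n6 | s-68 d122(max 129) n8 | s-53 d125(max 127) n8 | s-38 d127(max 133) n10 | s-23 d128(max 139) n41 | s-8 d115(max 130) n21 | s7 d123(max 127) n9 | s22 d119(max 126) n8 | s37 d119(max 125) n9 | s52 d118(max 125) n11 | s67 d118(max 121) n6 | 
19.6167 [0.5038552  0.03743012 0.19795883] [ 0.84379049 -0.27523955 -0.00797708]
```

The socket stands upright in the bay (top z 0.102). Moving to staging.

Emit:
send_rows(increments=[0,0,0,0.6,-3.3,0.36,0,0,0,0,0.6,-3.3,0.36,0,0.02,-0.1,0,0.6,-3.3,0.36,0,0.02,-0.1,0,0.6,-3.3,0.36,0,0.02,-0.1,0,0.6,-3.3,0.36,0,0.02,-0.1,0,0.6,-3.3,0.36,0,0.02,-0.1,0,0.6,-3.3,0.36,0,0.02,-0.1,0,0,0,0,0,0,0,0,0,0,0,0,0,0,0,0,0,0,0])

```text
time: 20.45
position: [0.5369, -0.1734, 0.2126]
tool_rot: [0.96, 0.096, 0.262, -0.032]
ft_force: [0.8, 0.1, 0.5]
grip_width: 0.0004
grip_force: 0.0
```

```bash
cat >> h.py <<'E'
def tips():
    from scipy.spatial.transform import Rotation as Rn
    o=robot.get_obs();T=Rn.from_quat(o['tool_rot']).as_matrix();p=o['position']
    c=cap('wrist');W=world(c);L=(W-p)@T
    m=(abs(L[...,0])<.02)&(abs(L[...,1])<.035)&(L[...,2]<.02)&(L[...,2]>-.08)
    q=L[m];print('finger pts tool frame',m.sum(),np.percentile(q,[1,50,99],axis=0).round(3).tolist())
    print('p',p,'ztool',T[:,2],'q',o['q'].round(3),'f',o['ft_force'],'w',o['grip_width'])
    t=p-.02*T[:,2];d=t-[.6645,-.0278,.105];print('tip chest',d[0]*.9806+d[1]*.1959,-d[0]*.1959+d[1]*.9806,d[2])
E
python3 -c "
from h import *
tips();stay()"
```

```text
finger pts tool frame 2386 [[-0.009, -0.008, -0.077], [0.01, -0.0, -0.05], [0.012, 0.008, -0.02]]
p [ 0.53686635 -0.17340464  0.21257452] ztool [ 0.49694228  0.11253192 -0.86045624] q [-0.772  0.325  1.942  0.725  0.701  0.075] f [0.79188917 0.09474972 0.47132876] w 0.000425498352717155
tip chest -0.1638684421604708 -0.11803643736753995 0.12478364207278285
s-82 d117(max 127) n6 | s-67 d124(max 130) n8 | s-52 d125(max 131) n6 | s-37 d127(max 132) n13 | s-22 d128(max 137) n44 | s-7 d120(max 129) n17 | s8 d122(max 126) n11 | s23 d119(max 128) n9 | s38 d118(max 125) n10 | s53 d116(max 120) n6 | s68 d120(max 123) n8 | 
20.55 [ 0.53858983 -0.17300056  0.21358217] [-0.60274037  0.12441081  0.08094536]
```

Emit:
send_rows(increments=[0.017,-0.085,0,0.14,-0.72,0,0,0.017,-0.085,0,0.14,-0.72,0,0,0.017,-0.085,0,0.15,-0.72,0,0,0,0,0,0,0,0,0,0,0,0,1.2,0.24,-0.8,0,0,0,0,1.3,0.26,-0.9,0,0,0,0,1.2,0.24,-0.8,0,0,0,0,0.8,0.16,-0.55,0,0,0,0,0,0,0,0])

```text
time: 21.3
position: [0.5887, -0.1794, 0.1819]
tool_rot: [0.924, 0.098, 0.366, -0.045]
ft_force: [-0.5, -0.0, -1.1]
grip_width: 0.0003
grip_force: 0.0
```

```bash
python3 -c "
from h import *
tips();stay()"
```

```text
finger pts tool frame 2977 [[-0.009, -0.008, -0.077], [0.009, 0.001, -0.043], [0.017, 0.013, 0.006]]
p [ 0.58871887 -0.17943164  0.18194687] ztool [ 0.66851999  0.15477887 -0.72740946] q [-0.812  0.475  1.998  1.279  0.666 -0.51 ] f [-0.47428287 -0.00215006 -1.05848969] w 0.0002587410198870521
tip chest -0.11773305012438522 -0.13426072515542214 0.09149505968417666
s-28 d128(max 205) n25 | s-13 d161(max 226) n92 | s2 d123(max 127) n7 | s17 d122(max 127) n10 | s32 d119(max 128) n10 | s47 d119(max 124) n9 | s62 d117(max 124) n8 | 
21.4 [ 0.5875407  -0.17998417  0.18248635] [ 0.32211728 -0.77850299  0.45447797]
```

Emit:
send_rows(increments=[0,0,0,-0.25,-0.56,-0.3,0,0,0,0,0.4,0.08,-0.4,0,0,0,0,0.35,0.07,-0.36,0,0,0,0,0.2,0.04,-0.2,0,0,0,0,0,0,0,0])

```text
time: 21.82
position: [0.5941, -0.185, 0.1691]
tool_rot: [0.924, 0.096, 0.367, -0.044]
ft_force: [0.1, -0.2, 0.1]
grip_width: 0.0006
grip_force: 0.0
```

Emit:
send_rows(increments=[0,0,0,0.2,0.04,-0.2,0,0,0,0,0.2,0.04,-0.2,0,0,0,0,0.2,0.04,-0.2,0])

```text
time: 22.07
position: [0.5999, -0.1838, 0.1634]
tool_rot: [0.924, 0.096, 0.367, -0.044]
ft_force: [-1.3, -1.1, 0.9]
grip_width: 0.0003
grip_force: 0.7
```

Emit:
send_rows(increments=[0,0,0,0.2,0.04,-0.2,0,0,0,0,0.2,0.04,-0.2,0,0,0,0,0.2,0.04,-0.21,0])

```text
time: 22.32
position: [0.6062, -0.1825, 0.1573]
tool_rot: [0.924, 0.096, 0.367, -0.044]
ft_force: [-1.1, -0.3, 0.1]
grip_width: 0.0003
grip_force: 0.6
```

Emit:
send_rows(increments=[0,0,0,0.2,0.04,-0.22,0,0,0,0,0.2,0.04,-0.22,0,0,0,0,0.19,0.04,-0.23,0])

```text
time: 22.57
position: [0.6119, -0.1813, 0.1505]
tool_rot: [0.924, 0.096, 0.367, -0.044]
ft_force: [-2.9, -0.5, 0.2]
grip_width: 0.0006
grip_force: 1.2
```

```bash
python3 -c "
from h import *
tips();stay()"
```

```text
finger pts tool frame 2934 [[-0.009, -0.008, -0.077], [0.01, -0.0, -0.043], [0.018, 0.008, -0.007]]
p [ 0.61192832 -0.18132874  0.15045115] ztool [ 0.6694668  0.1517391 -0.7271791] q [-0.776  0.557  1.972  1.375  0.629 -0.59 ] f [-2.94944054 -0.53198858  0.22017375] w 0.00055547407526473
tip chest -0.09535216387217899 -0.14060442667030737 0.05999473029840417
s-30 d117(max 171) n29 | s-15 d116(max 193) n69 | s0 d202(max 224) n63 | s15 d186(max 206) n18 | s30 d107(max 116) n7 | s45 d113(max 116) n9 | s60 d116(max 119) n9 | 
22.6667 [ 0.61203762 -0.18123881  0.15038956] [-2.72906822 -0.50884352  0.89461046]
```

Emit:
send_rows(increments=[0,0,0,0.18,0.04,-0.25,0,0,0,0,0.17,0.03,-0.25,0,0,0,0,0.16,0.03,-0.25,0])

```text
time: 22.92
position: [0.6168, -0.1803, 0.1429]
tool_rot: [0.924, 0.096, 0.367, -0.044]
ft_force: [-5.3, -2.4, 0.7]
grip_width: 0.0003
grip_force: 1.9
```

Emit:
send_rows(increments=[0,0,0,0.16,0.03,-0.26,0,0,0,0,0.16,0.03,-0.26,0,0,0,0,0.16,0.03,-0.26,0,0,0,0,0,0,0,0])

```text
time: 23.25
position: [0.6217, -0.1793, 0.1348]
tool_rot: [0.924, 0.096, 0.367, -0.044]
ft_force: [-2.3, -0.3, -0.5]
grip_width: 0.0008
grip_force: 0.9
```

```bash
python3 -c "
from h import *
tips()"
```

```text
finger pts tool frame 2917 [[-0.009, -0.008, -0.077], [0.01, -0.0, -0.043], [0.018, 0.008, -0.008]]
p [ 0.62172995 -0.17928556  0.1347785 ] ztool [ 0.66917999  0.15223717 -0.72733897] q [-0.757  0.595  1.962  1.425  0.614 -0.632] f [-2.33034418 -0.2604525  -0.50816728] w 0.0008494387121542393
tip chest -0.08533675591143383 -0.140531913134941 0.04432528386670266
```

Emit:
send_rows(increments=[0,0,0,-0.35,-0.07,0.35,0,0,0,0,-0.9,-0.18,0.9,0,0,0,0,-1.8,-0.36,1.8,0,0,0,0,-2,-0.4,2,0,0,0,0,-1.5,-0.3,2,0,-0.02,0.1,0,-1,0,2,0,-0.02,0.1,0,0,0.5,2,0.3,-0.02,0.1,0,0,1,2,0.6,-0.02,0.1,0,0,1.0,1.0,0.7,-0.02,0.1,0,0,0,0,0.7,-0.02,0.1,0,0,0,0,0.7,-0.02,0.1,0,0,0,0,0.7,0,0,0,0,0,0,0.7])

```text
time: 24.38
position: [0.5566, -0.1695, 0.2514]
tool_rot: [0.989, 0.106, 0.096, -0.028]
ft_force: [1.1, -0.9, 0.6]
grip_width: 0.0393
grip_force: 0.0
```

```bash
python3 - <<'E'
from h import *
tips();stay()
for n in('scene','wrist','top'):
    c=cap(n);W=world(c)
    R=W-[.6645,-.0278,.105];x=R[...,0]*.9806+R[...,1]*.1959;y=-R[...,0]*.1959+R[...,1]*.9806;z=R[...,2]
    m=(abs(y)<.15)&(x>-.14)&(x<.03)&(z>.04)&(z<.215)&((abs(y)>.06)|(n=='scene'))
    if n=='scene':
        for h in(.05,.1,.15,.2):
            k=m&(abs(z-h)<.01);print(n,h,k.sum(),np.median(x[k]) if k.any() else 0)
        if m.sum()>50:
            a=np.polyfit(z[m],x[m],1);print('lid outer angle',np.arctan2(1,-a[0]),a)
    k=(abs(y)<.016)&(z>.19)&(z<.26)&(x<.0)&(x>-.16)
    if k.any():print(n,'tab?',k.sum(),np.percentile(x[k],[2,50,98]),np.percentile(z[k],[2,50,98]),np.median(y[k]))
E
```

```text
finger pts tool frame 4173 [[-0.009, -0.03, -0.079], [0.009, 0.019, -0.053], [0.012, 0.03, -0.02]]
p [ 0.55663429 -0.16948732  0.25137123] ztool [ 0.1831865   0.07596544 -0.98013874] q [-0.582  0.354  1.61   0.188  1.073  0.694] f [ 1.11603928 -0.89424767  0.59723099] w 0.03930153994599219
tip chest -0.1374199508248266 -0.11857980682923752 0.16597400590280892
s-42 d89(max 94) n12 | s-27 d87(max 95) n29 | s-12 d93(max 97) n10 | s3 d101(max 103) n7 | s18 d104(max 107) n8 | s33 d111(max 113) n6 | s48 d69(max 115) n5 | s63 d86(max 100) n7 | s78 d116(max 128) n7 | 
24.4833 [ 0.55290509 -0.16841816  0.2489192 ] [-0.12936818  0.33547307  0.45760594]
scene 0.05 982 0.005208224347244146
scene 0.1 1041 -0.009455551222901946
scene 0.15 1067 -0.024331364773481787
scene 0.2 1346 -0.04013054897617936
lid outer angle 1.2484011333322536 [-0.33404975  0.02352401]
scene tab? 285 [-0.05808873 -0.04703852 -0.03361469] [0.19181322 0.21263417 0.2397256 ] 0.00024329218829035118
top tab? 111 [-0.06422217 -0.05497087 -0.0366583 ] [0.19457736 0.22481332 0.2406445 ] 0.001332668307614868
```

The knuckle is carried about 38 mm and stays broken; the lid rests at about 1.28 rad. Straightening the tool and going above the tab.

Emit:
send_rows(increments=[-0.0385,0.092,0,-0.3,0,3.4,0.6,-0.0385,0.092,0,0,0,3.4,0.6,0,0,0,0,0.5,3.2,0.6,0,0,0,1.4,3.2,0,0.6,0,0,0,1.5,3.2,0,0.6,0,0,0,1.5,3.2,0,0.6,0,0,0,1.4,2.9,0,0.6,0,0,0,0,0,0,0.6,0,0,0,0,0,0,0.6])

```text
time: 25.38
position: [0.6066, -0.0385, 0.3478]
tool_rot: [0.994, 0.106, -0.002, -0.002]
ft_force: [-0.1, -0.9, -0.3]
grip_width: 0.052
grip_force: 0.0
```

```bash
python3 - <<'E'
from h import *
tips()
from scipy.spatial.transform import Rotation as Rn
o=robot.get_obs();R0=Rn.from_quat(o['tool_rot']);Y=Rn.from_quat([np.cos(np.radians(11.8)/2),np.sin(np.radians(11.8)/2),0,0])
print('rot to target',(Y*R0.inv()).as_rotvec(),'dpos',np.array([.608,-.0387,.2964])-o['position'])
c=ld('wrist');W=world(c);
R=W-[.6645,-.0278,.105];x=R[...,0]*.9806+R[...,1]*.1959;y=-R[...,0]*.1959+R[...,1]*.9806;z=R[...,2]
k=(abs(y)<.03)&(z>.222)&(z<.25)&(x<-.03)&(x>-.09)
print(k.sum(),np.percentile(x[k],[2,50,98]),np.percentile(y[k],[1,50,99]),np.percentile(z[k],[2,50,98]),W[k].mean(0))
E
```

```text
finger pts tool frame 5790 [[-0.009, -0.034, -0.079], [0.005, 0.001, -0.042], [0.012, 0.034, 0.019]]
p [ 0.60655719 -0.0384506   0.3478082 ] ztool [-0.00515332  0.0035605  -0.99998038] q [-0.248  0.381  1.274  0.002  1.493  1.111] f [-0.08561848 -0.91686031 -0.26481119] w 0.05204630943621235
tip chest -0.05881804976017567 0.0008170022331723762 0.26280780496646106
rot to target [-0.00302974 -0.00526531 -0.00400612] dpos [ 0.00167461  0.00091374 -0.0515091 ]
1515 [-0.06390735 -0.05429262 -0.0495799 ] [-1.25597284e-02 -8.21483917e-05  1.26639818e-02] [0.22261782 0.23473405 0.23760009] [ 0.61023185 -0.0386479   0.33778872]
```

Emit:
send_rows(increments=[0,0,0,0.2,0,-1.5,0.6,0,0,0,0,0,-2,0.6,0,0,0,0,0,-1,0.6,0,0,0,0,0,-0.5,0.6,0,0,0,0,0,0,0,0,0,0,0,0,0,0,0,0,0,0,0,0,0,0,0,0,0,0,0,0,0,0,0,0,0,0,0,0,0,0,0,0,0,0], newtons=20)

```text
time: 26.27
position: [0.6097, -0.0389, 0.2996]
tool_rot: [0.995, 0.105, -0.001, -0.002]
ft_force: [-0.5, 0.8, 2.0]
grip_width: 0.0258
grip_force: 20.0
```

```bash
python3 - <<'E'
from h import *
tips()
t=1.278
print('next');arc([1.278,1.27,1.25,1.22]+list(np.arange(1.18,.55,-.04)),.9786,.2057)
arc(list(np.arange(.58,.05,-.04))+[.07,.05,.03,.02,.01,0,-.006],.9786,.2057)
E
```

```text
finger pts tool frame 11332 [[-0.008, -0.034, -0.077], [0.01, 0.0, -0.019], [0.02, 0.034, 0.004]]
p [ 0.6097301  -0.03889098  0.29961262] ztool [-0.00187412  0.00325764 -0.99999294] q [-0.248  0.418  1.344  0.003  1.383  1.113] f [-0.52679343  0.79628344  2.00024463] w 0.025819441748525757
tip chest -0.05585609979692881 -0.00021762206486501158 0.21461247845234327
next
0, 0, 0, -0.17, -0.04, -0.05, 0, 0, 0, 0, -0.44, -0.09, -0.12, 0, 0, 0, 0, -0.65, -0.14, -0.20, 0, 0, 0, 0, -0.86, -0.18, -0.30, 0, 0, 0, 0, -0.85, -0.18, -0.33, 0, 0, 0, 0, -0.84, -0.17, -0.37, 0, 0, 0, 0, -0.82, -0.17, -0.40, 0, 0, 0, 0, -0.80, -0.17, -0.44, 0, 0, 0, 0, -0.78, -0.17, -0.47, 0, 0, 0, 0, -0.77, -0.16, -0.49, 0, 0, 0, 0, -0.75, -0.16, -0.54, 0, 0, 0, 0, -0.72, -0.15, -0.56, 0, 0, 0, 0, -0.70, -0.15, -0.59, 0, 0, 0, 0, -0.68, -0.14, -0.61, 0, 0, 0, 0, -0.66, -0.14, -0.65, 0, 0, 0, 0, -0.62, -0.13, -0.67, 0, 0, 0, 0, -0.61, -0.12, -0.70, 0, 0, 0, 0, -0.57, -0.12, -0.72, 0, 0, 0, 0, -0.54, -0.12, -0.74, 0, 
0, 0, 0, -0.52, -0.11, -0.76, 0, 0, 0, 0, -0.49, -0.10, -0.79, 0, 0, 0, 0, -0.45, -0.09, -0.80, 0, 0, 0, 0, -0.42, -0.09, -0.83, 0, 0, 0, 0, -0.39, -0.09, -0.84, 0, 0, 0, 0, -0.36, -0.07, -0.85, 0, 0, 0, 0, -0.32, -0.07, -0.87, 0, 0, 0, 0, -0.29, -0.06, -0.88, 0, 0, 0, 0, -0.25, -0.05, -0.89, 0, 0, 0, 0, -0.22, -0.05, -0.90, 0, 0, 0, 0, -0.18, -0.04, -0.91, 0, 0, 0, 0, -0.15, -0.03, -0.92, 0, 0, 0, 0, -0.11, -0.02, -0.92, 0, 0, 0, 0, 0.02, 0.00, 0.23, 0, 0, 0, 0, -0.05, -0.01, -0.46, 0, 0, 0, 0, -0.03, 0.00, -0.46, 0, 0, 0, 0, -0.02, -0.01, -0.24, 0, 0, 0, 0, -0.01, 0.00, -0.23, 0, 0, 0, 0, -0.01, 0.00, -0.23, 0, 0, 0, 0, -0.01, 0.00, -0.14, 0,
```

Emit:
send_rows(increments=[0,0,0,-0.17,-0.04,-0.05,0,0,0,0,-0.44,-0.09,-0.12,0,0,0,0,-0.65,-0.14,-0.2,0,0,0,0,-0.86,-0.18,-0.3,0,0,0,0,-0.85,-0.18,-0.33,0])

```text
time: 26.73
position: [0.5797, -0.0449, 0.2895]
tool_rot: [0.994, 0.105, -0.0, -0.002]
ft_force: [0.9, 3.1, 4.4]
grip_width: 0.0263
grip_force: 20.0
```

Emit:
send_rows(increments=[0,0,0,-0.84,-0.17,-0.37,0,0,0,0,-0.82,-0.17,-0.4,0,0,0,0,-0.8,-0.17,-0.44,0,0,0,0,-0.78,-0.17,-0.47,0,0,0,0,-0.77,-0.16,-0.49,0,0,0,0,-0.75,-0.16,-0.54,0])

```text
time: 27.23
position: [0.5302, -0.0548, 0.2612]
tool_rot: [0.994, 0.105, -0.003, -0.002]
ft_force: [-2.5, 4.5, 4.5]
grip_width: 0.0262
grip_force: 20.0
```

Emit:
send_rows(increments=[0,0,0,-0.76,-0.1,-0.51,0,0,0,0,-0.73,-0.12,-0.55,0,0,0,0,-0.69,-0.13,-0.59,0,0,0,0,-0.66,-0.14,-0.65,0,0,0,0,-0.62,-0.13,-0.67,0,0,0,0,-0.61,-0.12,-0.7,0])

```text
time: 27.73
position: [0.4905, -0.0628, 0.2239]
tool_rot: [0.995, 0.105, -0.002, -0.002]
ft_force: [1.0, 4.9, -1.1]
grip_width: 0.0256
grip_force: 20.0
```

Emit:
send_rows(increments=[0,0,0,-0.57,-0.12,-0.72,0,0,0,0,-0.54,-0.12,-0.74,0,0,0,0,-0.52,-0.11,-0.76,0,0,0,0,-0.49,-0.1,-0.79,0,0,0,0,-0.45,-0.09,-0.8,0,0,0,0,-0.42,-0.09,-0.83,0])

```text
time: 28.23
position: [0.4601, -0.0689, 0.1774]
tool_rot: [0.995, 0.104, -0.002, -0.002]
ft_force: [-0.4, 4.1, -1.4]
grip_width: 0.026
grip_force: 20.0
```

Emit:
send_rows(increments=[0,0,0,-0.39,-0.05,-0.84,0,0,0,0,-0.36,-0.05,-0.85,0,0,0,0,-0.32,-0.05,-0.87,0,0,0,0,-0.29,-0.06,-0.88,0,0,0,0,-0.25,-0.05,-0.89,0])

```text
time: 28.65
position: [0.4439, -0.0721, 0.1341]
tool_rot: [0.994, 0.105, -0.003, -0.002]
ft_force: [-1.1, 3.6, -1.3]
grip_width: 0.0258
grip_force: 20.0
```

Emit:
send_rows(increments=[0,0,0,-0.2,-0.04,-0.8,0,0,0,0,-0.15,-0.03,-0.7,0,0,0,0,-0.1,-0.02,-0.6,0,0,0,0,-0.07,-0.01,-0.5,0])

```text
time: 28.98
position: [0.4387, -0.0731, 0.1083]
tool_rot: [0.994, 0.105, -0.003, -0.002]
ft_force: [-4.5, 0.0, -0.5]
grip_width: 0.0253
grip_force: 20.0
```

Emit:
send_rows(increments=[0,0,0,-0.1,-0.02,-0.45,0,0,0,0,-0.05,0,-0.4,0,0,0,0,-0.03,0,-0.35,0,0,0,0,-0.02,0,-0.3,0,0,0,0,0,0,-0.2,0])

```text
time: 29.4
position: [0.4372, -0.0734, 0.0917]
tool_rot: [0.994, 0.105, -0.003, -0.001]
ft_force: [-5.2, -2.0, -1.1]
grip_width: 0.0256
grip_force: 20.0
```

Emit:
send_rows(increments=[0,0,0,0,0,-0.15,0,0,0,0,0,0,-0.1,0,0,0,0,0,0,-0.1,0])

```text
time: 29.65
position: [0.437, -0.0735, 0.0883]
tool_rot: [0.994, 0.105, -0.003, -0.001]
ft_force: [-5.8, -2.4, -1.6]
grip_width: 0.0258
grip_force: 20.0
```

Emit:
send_rows(increments=[0,0,0,-0.06,0,-0.1,0,0,0,0,-0.04,0,-0.1,0,0,0,0,0,0,-0.05,0])

```text
time: 29.9
position: [0.437, -0.0735, 0.086]
tool_rot: [0.994, 0.105, -0.002, -0.001]
ft_force: [-4.1, -2.0, -1.3]
grip_width: 0.0258
grip_force: 20.0
```

Emit:
send_rows(increments=[0,0,0,0,0,-0.1,0,0,0,0,0,0,-0.05,0,0,0,0,0,0,0,0])

```text
time: 30.15
position: [0.4369, -0.0735, 0.0848]
tool_rot: [0.994, 0.105, -0.002, -0.001]
ft_force: [-5.1, -3.4, 0.6]
grip_width: 0.0257
grip_force: 20.0
```

```bash
cat >> h.py <<'E'
def lidz():
    s=cap('scene');W=world(s)
    R=W-[.6645,-.0278,.105];x=R[...,0]*.9806+R[...,1]*.1959;y=-R[...,0]*.1959+R[...,1]*.9806;z=R[...,2]
    m=(x<-.01)&(x>-.2)&(abs(y)<.14)&(z<.05)&(z>0.01)
    print(m.sum(),np.polyfit(x[m],z[m],1))
    print('old',end=' ')
    o=robot.get_obs();print(o['time'],o['position'],o['ft_force'])
E
python3 -c "
from h import *
lidz()"
```

```text
4446 [-0.00134649  0.02213303]
old 30.2 [ 0.43690592 -0.07350905  0.08478569] [-5.01848685 -3.15758662 -0.29521434]
```

Emit:
send_rows(increments=[0,0,0,0,0,-0.06,0,0,0,0,0,0,-0.06,0,0,0,0,0,0,0,0])

```text
time: 30.45
position: [0.437, -0.0735, 0.0847]
tool_rot: [0.994, 0.105, -0.002, -0.001]
ft_force: [-7.0, -1.5, 12.5]
grip_width: 0.0258
grip_force: 20.0
```

```bash
python3 -c "
from h import *
lidz()"
```

```text
4429 [-0.00104022  0.02213875]
old 30.5 [ 0.43698634 -0.07349924  0.08472403] [-7.89052766 -2.32325482 11.80342526]
```

Position no longer changes and the force rises, so the lid is fully shut. I'll release and back off: open, then up.

Emit:
send_rows(increments=[0,0,0,0,0,0.1,0,0,0,0,-0.07,0,0.05,0,0,0,0,0,0,0,0.6,0,0,0,0,0,0,0.6,0,0,0,0,0,0,0.6,0,0,0,0,0,0,0.6,0,0,0,0,0,0,0.6,0,0,0,0,0,1,0.6,0,0,0,-0.3,0,2,0.6,0,0,0,-0.3,0,3,0.6,0,0,0,-0.2,0,3,0.6,0,0,0,0,0,1,0.6,0,0,0,0,0,0,0.6,0,0,0,0,0,0,0.6])

```text
time: 31.67
position: [0.4289, -0.0733, 0.1854]
tool_rot: [0.995, 0.105, -0.001, -0.001]
ft_force: [-0.5, 0.1, -0.4]
grip_width: 0.0523
grip_force: 0.0
```

```bash
python3 -c "
from h import *
lidz()
o=robot.get_obs();print(o['grip_width'],o['grip_force'])
for n in('top','wrist'):
    c=cap(n);W=world(c);R=W-[.6645,-.0278,.105];x=R[...,0]*.9806+R[...,1]*.1959;y=-R[...,0]*.1959+R[...,1]*.9806;z=R[...,2]
    m=(abs(y)<.01)&(x<-.215)&(x>-.245)&(z>-.02)&(z<.04);print(n,m.sum(),z[m].mean()+.105,'expect ~.120')
"
```

```text
4442 [-0.00156121  0.02210482]
old 31.7167 [ 0.42813132 -0.07293766  0.18452778] [-0.7847227  -0.27339263 -0.16842013]
0.05214193927688015 0.0
top 0 nan expect ~.120
wrist 1197 0.12031496832762971 expect ~.120<string>:7: RuntimeWarning: Mean of empty slice.
  ret = ret.dtype.type(ret / rcount)
```

The lid is shut (slope ≈ 0, tab top 0.120 m), and the robot is clear.

```bash
python3 -c "
from rig import robot
print(robot.hand_in())"
```

```text
the job is handed in; nothing more can be done
None
```

The socket stands upright in the empty bay, the stay locked and was later broken without forcing, the lid is fully shut, and the job was handed in at about 32 s of the 72 s limit.

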